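# Move stripped hose fittings to the assembly rack in reverse order

### The job

The four fittings of a hose end stand on the strip-down rack in the order they came off, beginning at the end with the black knob. Move them to the empty assembly rack in the reverse order for refitting: the fitting farthest from the knob of the strip-down rack goes on the seat nearest the knob of the assembly rack, and so on down the row. Stand each one upright in the middle of its own round seat, and let go of it.

Things in the scene. Friction and masses are not known exactly. Their poses are not given: they have to be found in the camera images.
- small_sleeve_mid (a point): The small sleeve: a plain round steel-grey tube, 27 mm outside diameter, 28 mm tall, standing on end. The point is its centre, 14 mm above its underside; z is its axis, up. At the start its y lies across the strip-down rack to within about 15 degrees.
- large_sleeve_mid (a point): The large sleeve: a plain round brass-coloured tube, 33 mm outside diameter, 36 mm tall, standing on end. The point is its centre, 18 mm above its underside; z is its axis, up. At the start its y lies across the strip-down rack to within about 15 degrees.
- union_nut_mid (a point): The union nut: a steel-grey hexagon nut, 36 mm across flats (along its y), 42 mm across corners (along its x), 22 mm tall, lying flat. The point is its centre, 11 mm above its underside; z is up. At the start its y lies across the strip-down rack to within about 15 degrees.
- adapter_mid (a point): The adapter: a brass-coloured stepped fitting 46 mm tall standing on its 24 mm thick thread; its thickest part, a hexagon 27 mm across flats (along its y) and 31 mm across corners (along its x), lies 15 to 29 mm above its underside; above that a 21 mm round stub. The point is its centre, 23 mm above its underside; z is up. At the start its y lies across the strip-down rack to within about 15 degrees.
- strip_knob: The knob of the strip-down rack, a black round knob 19 mm across and 24 mm tall, fixed at one end of that rack's row; a flat screw head is at the other end. Origin at the centre of its underside, 14 mm above the bench. The rack is a fixed steel strip 246x56 mm; the centres of its four seats lie in line at 35, 87, 139 and 191 mm from the knob.
- build_rack: The assembly rack, empty at the start: a fixed steel strip 246x56 mm like the other, top 14 mm above the bench. Origin on the bench under its middle; x runs along the row to the end with its knob (24 mm tall, at x = 113 mm), z up. Four round dark seats, 50 mm across, at x = -78, -26, 26, 78 mm, y = 0, tops 17 mm above the bench. It lies beside the strip-down rack, on either side.
- small_sleeve_seat: The seat of the strip-down rack on which the small sleeve stands at the start: a round dark rubber disc 50 mm across, 3 mm thick, fixed, all four alike. Origin at the centre of its underside, 14 mm above the bench.
- large_sleeve_seat: The seat of the strip-down rack on which the large sleeve stands at the start: a round dark rubber disc 50 mm across, 3 mm thick, fixed, all four alike. Origin at the centre of its underside, 14 mm above the bench.
- union_nut_seat: The seat of the strip-down rack on which the union nut stands at the start: a round dark rubber disc 50 mm across, 3 mm thick, fixed, all four alike. Origin at the centre of its underside, 14 mm above the bench.
- adapter_seat: The seat of the strip-down rack on which the adapter stands at the start: a round dark rubber disc 50 mm across, 3 mm thick, fixed, all four alike. Origin at the centre of its underside, 14 mm above the bench.
Mind the look-alikes: they are no part of the job. Leave any orange look-alike of the part that bears small_sleeve_mid alone.

How it is judged:
At the end, for the whole second after the job is handed in: Each of the four fittings stands upright (within 0.12 rad), at rest, on the assembly rack, its centre within 12 mm along and across of the middle of the seat whose place, counted from the end without a knob, equals the place counted from the knob at which that fitting started on the strip-down rack (((horizontal distance between small_sleeve_seat and strip_knob between 0.181 and 0.201 m and x of small_sleeve_mid in the frame of build_rack between 0.066 and 0.09 m) or (horizontal distance between small_sleeve_seat and strip_knob between 0.129 and 0.149 m and x of small_sleeve_mid in the frame of build_rack between 0.014 and 0.038 m) or (horizontal distance between small_sleeve_seat and strip_knob between 0.077 and 0.097 m and x of small_sleeve_mid in the frame of build_rack between -0.038 and -0.014 m) or (horizontal distance between small_sleeve_seat and strip_knob between 0.025 and 0.045 m and x of small_sleeve_mid in the frame of build_rack between -0.09 and -0.066 m)) and y of small_sleeve_mid in the frame of build_rack between -0.012 and 0.012 m and z of small_sleeve_mid in the frame of build_rack between 0.027 and 0.035 m and angle between each of small_sleeve_mid, large_sleeve_mid, union_nut_mid, adapter_mid's own z axis and vertical below 0.12 rad and linear speed of each of small_sleeve, large_sleeve, union_nut, adapter below 0.02 m/s and ((horizontal distance between large_sleeve_seat and strip_knob between 0.181 and 0.201 m and x of large_sleeve_mid in the frame of build_rack between 0.066 and 0.09 m) or (horizontal distance between large_sleeve_seat and strip_knob between 0.129 and 0.149 m and x of large_sleeve_mid in the frame of build_rack between 0.014 and 0.038 m) or (horizontal distance between large_sleeve_seat and strip_knob between 0.077 and 0.097 m and x of large_sleeve_mid in the frame of build_rack between -0.038 and -0.014 m) or (horizontal distance between large_sleeve_seat and strip_knob between 0.025 and 0.045 m and x of large_sleeve_mid in the frame of build_rack between -0.09 and -0.066 m)) and y of large_sleeve_mid in the frame of build_rack between -0.012 and 0.012 m and z of large_sleeve_mid in the frame of build_rack between 0.031 and 0.039 m and ((horizontal distance between union_nut_seat and strip_knob between 0.181 and 0.201 m and x of union_nut_mid in the frame of build_rack between 0.066 and 0.09 m) or (horizontal distance between union_nut_seat and strip_knob between 0.129 and 0.149 m and x of union_nut_mid in the frame of build_rack between 0.014 and 0.038 m) or (horizontal distance between union_nut_seat and strip_knob between 0.077 and 0.097 m and x of union_nut_mid in the frame of build_rack between -0.038 and -0.014 m) or (horizontal distance between union_nut_seat and strip_knob between 0.025 and 0.045 m and x of union_nut_mid in the frame of build_rack between -0.09 and -0.066 m)) and y of union_nut_mid in the frame of build_rack between -0.012 and 0.012 m and z of union_nut_mid in the frame of build_rack between 0.024 and 0.032 m and ((horizontal distance between adapter_seat and strip_knob between 0.181 and 0.201 m and x of adapter_mid in the frame of build_rack between 0.066 and 0.09 m) or (horizontal distance between adapter_seat and strip_knob between 0.129 and 0.149 m and x of adapter_mid in the frame of build_rack between 0.014 and 0.038 m) or (horizontal distance between adapter_seat and strip_knob between 0.077 and 0.097 m and x of adapter_mid in the frame of build_rack between -0.038 and -0.014 m) or (horizontal distance between adapter_seat and strip_knob between 0.025 and 0.045 m and x of adapter_mid in the frame of build_rack between -0.09 and -0.066 m)) and y of adapter_mid in the frame of build_rack between -0.012 and 0.012 m and z of adapter_mid in the frame of build_rack between 0.036 and 0.044 m); the robot touches nothing.
It also fails if it takes over 106 s, if anything falls off the work surface, if the arm or the gripper's body presses on something with over 40 N, if the wrist force passes 120 N, or if a joint passes its speed limit or range.

### The arm

A 6-joint arm with a two-finger parallel gripper is mounted at the origin on the work surface; the furniture and walls round the work are solid. World frame = base frame: x ahead of the robot, y to its left, z up, the work surface at z = 0. Lengths are in m, angles in rad, forces in N, time in s.
With the tool pointing down it reaches from about 0.35 to 1 m from the base axis. Payload 7.1 kg.
Tool frame: the origin (TCP) lies on the centre line of the jaws, within the pads' length; the fingertips stand 22 mm ahead of it and the grasp point (between the pads) lies 3 mm ahead of it (env.tips_ahead is the distance from the TCP to the fingertips, in m); z points along the fingers, y is the direction in which the jaws open and shut (so a half turn about z gives the same grasp; the last joint's range is limited). The gripper opens to 85 mm and grips with 20 to 120 N. Pads are 22 mm wide; open, the fingers measure 114 mm over their backs; the gripper's body (76 mm by 85 mm) begins 54 mm behind the grasp point. The pads swing forward as they close: fully open they stand 13 mm farther back than shut.
Start: joints at [1.098, 0.423, 1.63, -0, 1.089, -0.019], TCP at [0.274, 0.562, 0.253] pointing down, gripper open.
Joint ranges: [-3, 3], [-0.9, 2.11], [0.09, 2.58], [-1.31, 4.45], [0.11, 2.69], [-2.54, 2.54]. Speed limits (rad/s): [2.39, 2.39, 3.01, 3.14, 3.14, 3.14].

### API

Orientations are given as a unit quaternion [w, x, y, z].
In Python, from station import env, optics gives the robot as it stands.
- The arm moves only by the shell command python3 -m pendant 'ROWS' [OPENING] [FORCE]. ROWS is JSON, one flat list of numbers, 6 for each row, row after row: the shift along the tool's x, y, z scaled (see below), then the turn, a rotation vector about the tool's x, y, z scaled (see below). A call has 1 to 5 rows; each row is the pose to reach, as a shift and turn from the pose commanded when the call began, along the tool's axes at that moment; what a row does not reach only later rows make up. The controller multiplies each number of a shift by 200 mm and each number of a turn by 90 degrees. A row lasts 1/10 s, in which the tool goes at most 50 mm and 8.59 degrees, less where a joint would pass 70% of its speed; a pose out of reach is approached as far as the arm can. A call with a number of a shift or a turn outside -1 to 1 is refused whole. A call with a gripper value outside its range is refused whole. OPENING is the opening, from -1 (shut) to 1 (fully open), so that 0 is half open, set as the call begins (- or left out, the last holds). The fingers move at their own pace and stop on an object; FORCE is the grip in N (left out, the last holds). Time passes only in rows, so rows that repeat a pose let the fingers close. It gives the time, the measured TCP pose, the force and the opening at its end, in the units of the state.
- env.get_state(): the state, without advancing time (a new reading comes with each control period).
- optics.capture(name): name is "scene" or "side" or "wrist"; returns the picture (420x560x3 uint8, blue, green, red); there is no depth.
- optics.camera_params(name): a dict with "fx", "fy", "cx", "cy" (pixels), "origin" and "attitude" of the camera in the world. Camera axes: x right, y up, looking along -z (the intrinsics and any distortion apply to the point x, -y, -z); pixel columns grow to the right and rows downward; lengths in m; the calibration is good to about 2 mm. The wrist camera is an equidistant fisheye: a pixel r from the principal point sees the ray r / f radians off the axis. A picture is of the moment at which its call begins: read the wrist's pose just before it. camera_params takes no time and is no camera call; for the wrist camera it gives the pose at the moment of the call.
- env.finish_job(): hands the job in, once; it reports no verdict.
The state is a dict: "time": time; "joint_pos": joint angles; "joint_vel": joint speeds; "joint_efforts": joint torques, N m; "position": TCP position; "orientation": TCP orientation; "contact_force": force on the tool from outside, world axes, zero at the start; "moment": the same for the moment, N m; "gripper_width": finger opening in m.
Only numpy, scipy, OpenCV 4.12 (cv2) and the standard library are available. Lean on these libraries where they do the work, as an engineer would, in place of code of your own. Each camera call takes 0.05 s, during which the arm holds its last target. There are 200 camera calls.

## Working session

There is one attempt and no reset: what is moved stays moved. The work goes in short steps, Python scripts to look and compute and a shell command to move; the robot and the scene stay as the last step left them, time stands still between calls to the robot, and variables do not carry over. Pictures are saved under pics/ and viewed, about 12 in all and at most 16, crops included, and the job is handed in when it is done.

```bash
ls; mkdir -p pics; python3 - <<'E'
from station import env, optics
import cv2
print(env.get_state(), env.tips_ahead)
for n in ["scene","side","wrist"]:
    p=optics.camera_params(n); print(n,p)
    cv2.imwrite(f"pics/{n}0.png",optics.capture(n))
E
```

```text
pics
{'time': 0.0, 'joint_pos': array([ 1.09800206e+00,  4.23843732e-01,  1.63073271e+00, -1.38946842e-06,
        1.08861027e+00, -1.90003119e-02]), 'joint_vel': array([-0.00063204,  0.00212258, -0.00094331, -0.00047642, -0.00033449,
        0.00105251]), 'joint_efforts': array([-2.14056672e-03, -5.57384920e+01, -2.81743419e+01, -2.41212292e-04,
        7.44773570e-03, -1.45893563e-05]), 'position': array([0.27371808, 0.56127418, 0.25252709]), 'orientation': array([-1.93422372e-04,  2.24954736e-01,  9.74368889e-01, -7.73207456e-04]), 'contact_force': array([-0.25517207,  0.40496288, -0.66271651]), 'moment': array([-0.01640803, -0.04550517, -0.017154  ]), 'gripper_width': 0.08564622884006384} 0.022
scene {'fx': 530.5543986651288, 'fy': 530.5543986651288, 'cx': 281.8881271433822, 'cy': 211.37666723629468, 'origin': array([ 0.48000118, -0.54947823,  0.44371885]), 'attitude': array([0.85106067, 0.5243303 , 0.00596977, 0.02716321])}
side {'fx': 498.1423950634962, 'fy': 498.1423950634962, 'cx': 278.7068385455835, 'cy': 217.3006892573459, 'origin': array([0.22135523, 0.93008946, 0.48112885]), 'attitude': array([-0.15315234, -0.07992585,  0.4981125 ,  0.84972946])}
wrist {'fx': 325.19226210127806, 'fy': 325.19226210127806, 'cx': 279.34478484411767, 'cy': 209.62829872717592, 'origin': array([0.20258586, 0.59640845, 0.37332519]), 'attitude': array([ 0.8374657 , -0.1337444 , -0.08281221,  0.52336008])}
```

View pics/scene0.png

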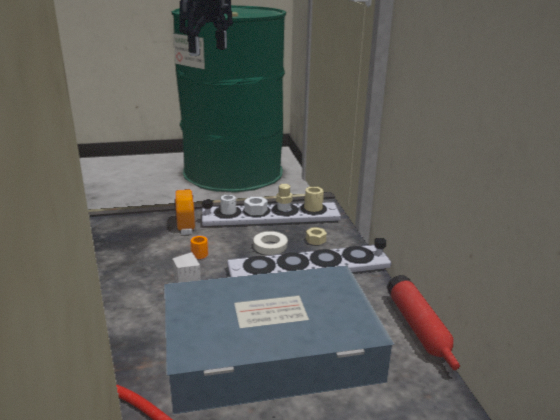

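View pics/side0.png

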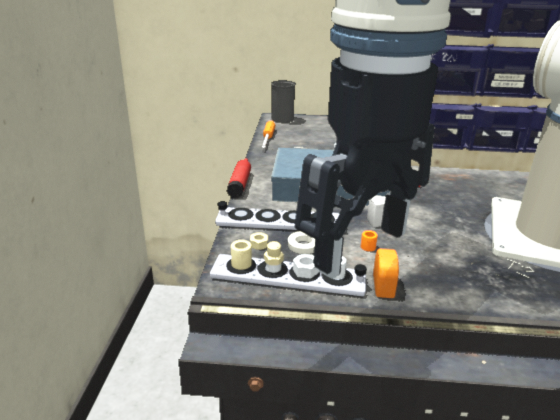

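View pics/wrist0.png

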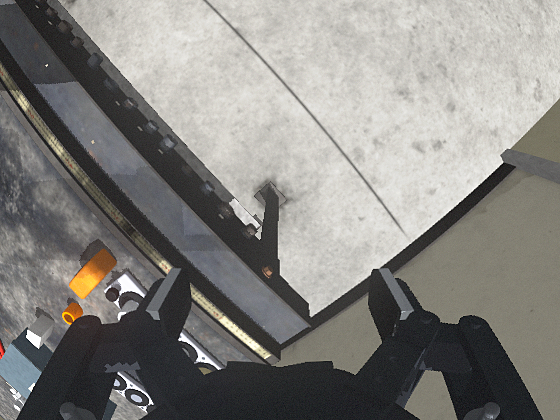

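The scene view shows the strip-down rack at row ~213, with its knob at the left (208,204). From the knob the order is small sleeve (228), nut (256), adapter (285), large sleeve (314). The assembly rack is at row ~260 with its knob at the right (380,243). Next I'll measure from an enlarged crop.

```bash
cat > h.py <<'E'
import numpy as np, cv2
from scipy.spatial.transform import Rotation as R
from station import env, optics
def rot(q): q=np.array(q); return R.from_quat([q[1],q[2],q[3],q[0]])
def ray(p,u,v,fish=False):
    x=(u-p['cx'])/p['fx']; y=(v-p['cy'])/p['fy']
    if fish:
        r=np.hypot(x,y); s=np.sin(r)/max(r,1e-9); d=np.array([x*s,-y*s,-np.cos(r)])
    else: d=np.array([x,-y,-1.])
    return rot(p['attitude']).apply(d)
def onplane(p,u,v,z,fish=False):
    d=ray(p,u,v,fish); o=np.array(p['origin']); return o+d*(z-o[2])/d[2]
def proj(p,X,fish=False):
    c=rot(p['attitude']).inv().apply(np.array(X)-p['origin']); x,y,z=c[0],-c[1],-c[2]
    if fish:
        t=np.arctan2(np.hypot(x,y),z); h=max(np.hypot(x,y),1e-9); return p['cx']+p['fx']*t*x/h,p['cy']+p['fy']*t*y/h
    return p['cx']+p['fx']*x/z,p['cy']+p['fy']*y/z
E
python3 - <<'E'
from h import *
a=cv2.imread('pics/scene0.png')[175:285,190:400]; b=cv2.imread('pics/side0.png')[195:300,205:375]
cv2.imwrite('pics/c1.png',cv2.resize(a,(798,418),interpolation=cv2.INTER_CUBIC))
for n in ["scene","side"]:
    im=cv2.imread(f'pics/{n}0.png'); p=optics.camera_params(n)
    for lo in (60,80):
        g=(im.max(2)<lo).astype(np.uint8); 
        c,_=cv2.findContours(g,cv2.RETR_LIST,cv2.CHAIN_APPROX_NONE)
        for k in c:
            if len(k)<15: continue
            (u,v),(w,h),t=cv2.fitEllipse(k)
            if 15<max(w,h)<60 and 4<min(w,h) and 175<v<310: print(n,lo,np.round([u,v,w,h,t],1),onplane(p,u,v,.017).round(4))
E
```

```text
scene 60 [392.1 284.    7.9  17.6  27.5] [0.6107 0.0822 0.017 ]
scene 60 [254.6 265.2  13.2  17.   93.3] [0.4123 0.1155 0.017 ]
scene 60 [258.4 264.8  15.2  26.9  90. ] [0.4179 0.117  0.017 ]
scene 60 [292.9 261.   15.1  25.5  90.6] [0.4687 0.1318 0.017 ]
scene 60 [325.4 256.7  11.8  19.   95.2] [0.518  0.1483 0.017 ]
scene 60 [325.5 257.8  15.2  28.2  94.7] [0.5181 0.1449 0.017 ]
scene 60 [357.7 254.3  14.   27.   96.8] [0.5681 0.1593 0.017 ]
scene 60 [227.4 211.4   9.9  23.   85.5] [0.3467 0.2878 0.017 ]
scene 60 [313.  207.9   9.9  22.7  91.7] [0.4989 0.3155 0.017 ]
scene 60 [284.3 209.1   9.7  22.6  91.7] [0.4472 0.3057 0.017 ]
scene 60 [205.  204.3   7.4  17.7  78. ] [0.3021 0.3124 0.017 ]
scene 80 [110.4 271.3   5.5  16.2  68.6] [0.2065 0.0824 0.017 ]
scene 80 [258.8 263.6  10.9  17.7  90. ] [0.4181 0.1203 0.017 ]
scene 80 [292.7 260.1  10.4  17.1  92.3] [0.4682 0.1344 0.017 ]
scene 80 [258.7 264.7  17.6  30.6  90.7] [0.4182 0.1173 0.017 ]
scene 80 [325.6 256.8   9.9  17.3  94.7] [0.5182 0.148  0.017 ]
scene 80 [357.7 253.2  10.   17.2  95.1] [0.5683 0.1627 0.017 ]
scene 80 [32
[... 1058 characters left out ...]
0.017 ]
side 80 [337.2 276.6  14.5  26.3  94.7] [0.3439 0.2978 0.017 ]
side 80 [304.6 271.8  15.8  27.7  92.7] [0.3955 0.3041 0.017 ]
side 80 [272.2 268.7  14.5  26.9  91.3] [0.4467 0.3146 0.017 ]
side 80 [241.  264.7  15.   26.1  88.2] [0.4978 0.3225 0.017 ]
side 80 [308.4 224.2   7.4  16.8 112.7] [0.4339 0.1574 0.017 ]
side 80 [267.4 215.   11.1  22.6  91.4] [0.5173 0.1524 0.017 ]
side 80 [240.4 212.8   9.1  15.   88.8] [0.5685 0.1634 0.017 ]
side 80 [240.4 213.6  11.1  22.5  89.1] [0.5672 0.1666 0.017 ]
side 80 [335.7 213.1   9.1  17.2  10.4] [0.3969 0.097  0.017 ]
side 80 [343.2 192.6  11.5  20.9 124.5] [0.4044 0.0045 0.017 ]
side 80 [237.5 188.9  15.9  24.   46.2] [0.616  0.0703 0.017 ]
```

View pics/c1.png

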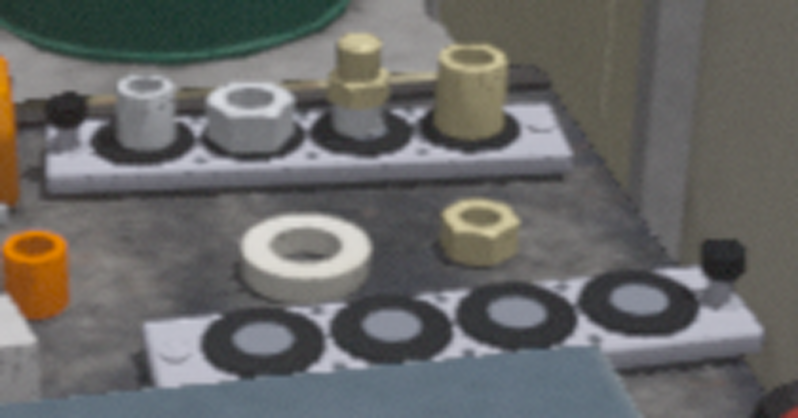

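```bash
cat >> h.py <<'E'
def go(x,y,z,yaw):
    """rows numbers to bring TCP to x,y,z with tool y at angle yaw (deg), pointing down"""
    s=env.get_state(); r=rot(s['orientation']); d=r.inv().apply(np.array([x,y,z])-s['position'])/.2
    c,sn=np.cos(np.radians(yaw)),np.sin(np.radians(yaw))
    T=R.from_matrix(np.array([[sn*-1,c,0],[c,sn,0],[0,0,-1]]))
    T2=R.from_matrix(np.array([[sn,c,0],[-c,sn,0],[0,0,-1]]))
    t=(r.inv()*T).as_rotvec()
    return np.round(np.r_[d,t/(np.pi/2)],4).tolist()
E
python3 - <<'E'
from h import *
p=optics.camera_params('wrist'); s=env.get_state(); r=rot(s['orientation'])
print('fwd tool',r.inv().apply(ray(p,p['cx'],p['cy'],True)),'off',r.inv().apply(p['origin']-s['position']))
print('up in tool',r.inv().apply(rot(p['attitude']).apply([0,1,0])))
print(r.as_matrix().round(3))
print('tcp px',proj(p,s['position'],True))
print('go',go(.44,.22,.28,100))
p=optics.camera_params('side')
for u,v,z in [(274,198,0),(275,178,.06),(280,150,.06)]: print(onplane(p,u,v,z))
p=optics.camera_params('scene')
for u,v,z in [(168,290,.06),(350,272,.06),(270,242,.01),(316,236,.01),(185,232,0),(200,255,0)]: print(u,v,onplane(p,u,v,z))
E
```

```text
fwd tool [-3.10709455e-01  1.14117385e-04  9.50504930e-01] off [ 0.07936465  0.00015428 -0.12071533]
up in tool [9.50504935e-01 1.01591635e-04 3.10709445e-01]
[[-0.899  0.438 -0.001]
 [ 0.438  0.899 -0.001]
 [ 0.    -0.001 -1.   ]]
tcp px (np.float64(278.9659202396003), np.float64(296.0180299338457))Traceback (most recent call last):
  File "<stdin>", line 7, in <module>
  File "h.py", line 23, in go
    T2=R.from_matrix(np.array([[sn,c,0],[-c,sn,0],[0,0,-1]]))
  File "scipy/spatial/transform/_rotation.pyx", line 1143, in scipy.spatial.transform._rotation.Rotation.from_matrix
ValueError: Non-positive determinant (left-handed or null coordinate frame) in rotation matrix 0: [[ 0.98480775 -0.17364818  0.        ]
 [ 0.17364818  0.98480775  0.        ]
 [ 0.          0.         -1.        ]].
```

```bash
sed -i '/T2=/d' h.py
python3 - <<'E'
from h import *
print('go',go(.52,.22,.30,100))
p=optics.camera_params('side')
for u,v,z in [(274,198,0),(275,178,.06),(280,150,.06)]: print(onplane(p,u,v,z))
p=optics.camera_params('scene')
for u,v,z in [(168,290,.06),(350,272,.06),(270,242,.01),(316,236,.01),(185,232,0),(200,255,0)]: print(u,v,onplane(p,u,v,z))
E
```

```text
go [-1.8547, -0.9947, -0.2353, -0.0008, -0.0003, -0.4]
[0.54142842 0.05016755 0.        ]
[0.53007874 0.0771075  0.06      ]
[ 0.57151745 -0.06797354  0.06      ]
168 290 [ 0.31831981 -0.01649979  0.06      ]
350 272 [0.5456833  0.04215444 0.06      ]
270 242 [0.42927841 0.19789169 0.01      ]
316 236 [0.50424095 0.22421621 0.01      ]
185 232 [0.28054034 0.23692575 0.        ]
200 255 [0.32027093 0.16472383 0.        ]
```

```bash
python3 -m pendant '[-0.23,-0.12,-0.03,0,0,0, -0.46,-0.24,-0.06,0,0,0, -0.69,-0.36,-0.09,0,0,0, -0.92,-0.48,-0.12,0,0,0, -0.92,-0.5,-0.12,0,0,0]'; python3 -c "
from h import *
print(go(.52,.22,.30,100))"
```

```text
time: 0.65
position: [0.3979, 0.388, 0.2778]
orientation: [0.001, 0.227, 0.974, -0.0]
contact_force: [-0.4, 0.8, 0.5]
gripper_width: 0.0855
[-0.9186, -0.484, -0.1098, -0.0002, 0.0007, -0.4023]
```

```bash
python3 -m pendant '[-0.2,-0.1,-0.02,0,0,-0.08, -0.4,-0.2,-0.05,0,0,-0.16, -0.6,-0.3,-0.07,0,0,-0.24, -0.8,-0.4,-0.1,0,0,-0.32, -0.92,-0.48,-0.11,0,0,-0.4]'; python3 -m pendant '[0,0,0,0,0,0,0,0,0,0,0,0]'; python3 - <<'E'
from h import *
p=optics.camera_params('wrist'); im=optics.capture('wrist'); cv2.imwrite('pics/w1.png',im); np.save('w1.npy',p,allow_pickle=True)
print(env.get_state()['position'])
for lo in (60,80):
    c,_=cv2.findContours((im.max(2)<lo).astype(np.uint8),cv2.RETR_LIST,cv2.CHAIN_APPROX_NONE)
    for k in c:
        if len(k)<30: continue
        (u,v),(w,h),t=cv2.fitEllipse(k)
        if 12<max(w,h)<70 and min(w,h)>.6*max(w,h) and v<350: print(lo,np.round([u,v,w,h],1),onplane(p,u,v,.017,True).round(4))
E
```

```text
time: 1.15
position: [0.5204, 0.2226, 0.2998]
orientation: [0.001, -0.089, 0.996, 0.0]
contact_force: [0.5, 0.5, -0.3]
gripper_width: 0.0853
time: 1.35
position: [0.5186, 0.2242, 0.299]
orientation: [-0.0, -0.086, 0.996, 0.0]
contact_force: [-0.4, 0.0, -0.4]
gripper_width: 0.0854
[0.5182034  0.2247498  0.29892441]
80 [228.4 230.6  13.1  16.4] [0.6109 0.1706 0.017 ]
80 [159.9 225.1  19.8  24.3] [0.6204 0.0735 0.017 ]
80 [229.6 199.5  29.   32.9] [0.5673 0.1669 0.017 ]
80 [226.4 199.3  34.4  35.3] [0.5677 0.1628 0.017 ]
80 [148.8 163.6   7.4  12. ] [0.5362 0.0521 0.017 ]
80 [221.6 160.2  34.4  35.9] [0.5176 0.15   0.017 ]
80 [223.4 159.6  37.9  41.6] [0.5165 0.1522 0.017 ]
80 [198.5  97.2  21.   34.9] [0.4426 0.1094 0.017 ]
80 [215.5 120.4  36.2  37.2] [0.4688 0.1352 0.017 ]
80 [210.   79.4  19.3  21.1] [0.4187 0.1206 0.017 ]
80 [210.5  79.4  36.7  38. ] [0.4187 0.1211 0.017 ]
80 [246.6  64.5  26.5  41.2] [0.3944 0.1624 0.017 ]
80 [357.8  48.9  34.1  38.5] [0.3484 0.2928 0.017 ]
80 [360.5  17.6  12.   13.8] [0.3063 0.2894 0.017 ]
80 [359.8  17.7  14.3  14.6] [0.3067 0.2887 0.017 ]
```

View pics/w1.png

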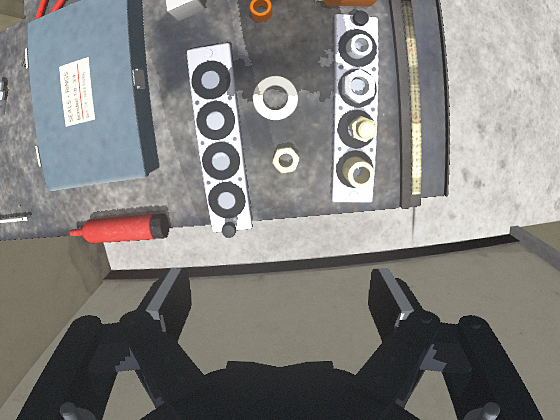

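The wrist view from above shows both racks whole. The assembly seats are at columns 210–230 and the strip-down fittings at columns 355–368, with rows (44, 86, 129, 174). Next I'll enlarge the fittings.

```bash
python3 - <<'E'
from h import *
im=cv2.imread('pics/w1.png')[10:205,325:385]
cv2.imwrite('pics/c2.png',cv2.rotate(cv2.resize(im,(240,780),interpolation=cv2.INTER_CUBIC),cv2.ROTATE_90_COUNTERCLOCKWISE))
E
```

```text
(no output)
```

View pics/c2.png

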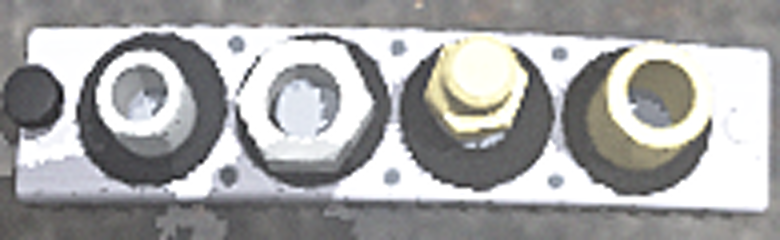

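```bash
python3 - <<'E'
from h import *
p=np.load('w1.npy',allow_pickle=True).item()
for n,X,Y,z in [('small',139,94,.045),('nut',306,98,.039),('adap',481,73,.063),('large',659,97,.053),('s1',152,110,.017),('s4',640,120,.017),('ncL',240,95,.039),('ncR',373,97,.039)]:
    print(n,onplane(p,325+(240-Y)/4,10+X/4,z,True).round(4))
print(go(.3965,.30,.14,100))
E
```

```text
small [0.3487 0.2905 0.045 ]
nut [0.3976 0.2995 0.039 ]
adap [0.4469 0.3106 0.063 ]
large [0.4996 0.3179 0.053 ]
s1 [0.3473 0.2922 0.017 ]
s4 [0.5008 0.3195 0.017 ]
ncL [0.3778 0.2968 0.039 ]
ncR [0.4172 0.3036 0.039 ]
[0.5341, 0.475, 0.7953, 0.0002, -0.0006, -0.0012]
```

```bash
python3 -m pendant '[0,0.12,0.2,0,0,0, 0,0.24,0.4,0,0,0, 0.01,0.36,0.6,0,0,0, 0.01,0.475,0.8,0,0,0, 0.01,0.475,0.95,0,0,0]' 0.4 50; python3 -m pendant '[0,0,0,0,0,0,0,0,0,0,0,0]'; python3 -c "
from h import *
print(go(.4996,.318,.043,100)); im=optics.capture('wrist'); cv2.imwrite('pics/w2.png',im)"
```

```text
time: 1.9
position: [0.4978, 0.3208, 0.1068]
orientation: [-0.001, -0.089, 0.996, -0.0]
contact_force: [0.4, 0.2, 1.0]
gripper_width: 0.0599
time: 2.1
position: [0.4995, 0.3183, 0.1093]
orientation: [-0.001, -0.088, 0.996, -0.0]
contact_force: [-0.3, -0.1, 0.9]
gripper_width: 0.0599
[-0.0008, -0.0013, 0.3315, -0.0003, -0.0008, 0.0005]
```

View pics/w2.png

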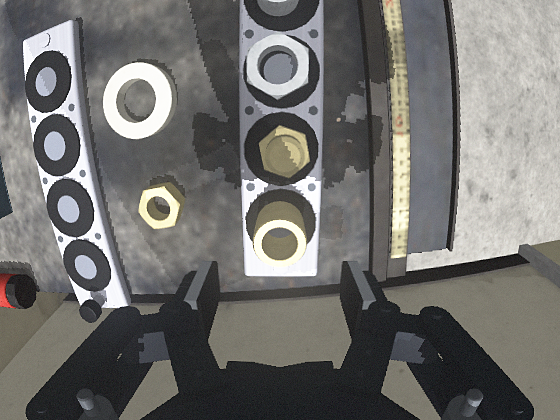

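```bash
python3 -m pendant '[0,0,0.17,0,0,0, 0,0,0.29,0,0,0, 0,0,0.33,0,0,0, 0,0,0.33,0,0,0]' && python3 -m pendant '[0,0,0,0,0,0,0,0,0,0,0,0,0,0,0,0,0,0,0,0,0,0,0,0,0,0,0,0,0,0]' -1 50 && python3 -m pendant '[0,0,0,0,0,0,0,0,0,0,0,0]' && python3 -m pendant '[0,0,-0.05,0,0,0, 0,0,-0.2,0,0,0, 0,0,-0.35,0,0,0, 0,0,-0.35,0,0,0]'; python3 -c "
from h import *
print(go(.568,.1635,.044,105.8))"
```

```text
time: 2.55
position: [0.5007, 0.3175, 0.044]
orientation: [0.0, -0.087, 0.996, 0.0]
contact_force: [-0.3, 0.4, 0.1]
gripper_width: 0.0596
time: 3.05
position: [0.5014, 0.318, 0.0453]
orientation: [0.001, -0.087, 0.996, 0.001]
contact_force: [-0.9, -0.7, 6.6]
gripper_width: 0.0317
time: 3.25
position: [0.5015, 0.3181, 0.0453]
orientation: [0.001, -0.087, 0.996, 0.001]
contact_force: [-0.7, -1.5, 5.9]
gripper_width: 0.0316
time: 3.65
position: [0.5029, 0.319, 0.1184]
orientation: [0.004, -0.087, 0.996, 0.002]
contact_force: [0.5, 1.2, -0.2]
gripper_width: 0.0318
[-0.1826, -0.8235, 0.3709, 0.0017, 0.005, -0.0644]
```

```bash
python3 -m pendant '[-0.05,-0.2,0,0,0,0, -0.1,-0.4,0,0,0,-0.02, -0.15,-0.6,0,0,0,-0.04, -0.18,-0.78,0,0,0,-0.06, -0.183,-0.824,0,0,0,-0.064]' && python3 -m pendant '[0,0,0,0,0,0,0,0,0,0,0,0,0,0,0,0,0,0]'; python3 -c "
from h import *
print(go(.568,.1635,.0455,105.8)); im=optics.capture('wrist'); cv2.imwrite('pics/w3.png',im)"
```

```text
time: 4.15
position: [0.566, 0.1584, 0.1135]
orientation: [0.0, -0.136, 0.991, -0.0]
contact_force: [0.3, 0.9, -1.0]
gripper_width: 0.0317
time: 4.45
position: [0.5645, 0.1627, 0.1133]
orientation: [-0.0, -0.138, 0.99, 0.0]
contact_force: [-0.3, -0.0, -1.1]
gripper_width: 0.0318
[-0.0179, -0.0011, 0.3391, 0.0001, -0.0001, 0.0003]
```

View pics/w3.png

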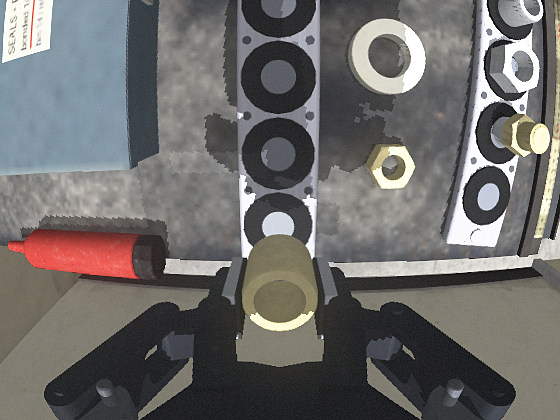

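```bash
python3 -m pendant '[-0.018,0,0.15,0,0,0, -0.018,0,0.28,0,0,0, -0.018,0,0.335,0,0,0, -0.018,0,0.335,0,0,0, -0.018,0,0.335,0,0,0]' && python3 -m pendant '[0,0,0,0,0,0,0,0,0,0,0,0,0,0,0,0,0,0,0,0,0,0,0,0]' 0.4 && python3 -m pendant '[0,0,-0.05,0,0,0, 0,0,-0.2,0,0,0, 0,0,-0.4,0,0,0, 0,0,-0.4,0,0,0]'; python3 -c "
from h import *
print(go(.4469,.3106,.12,100))"
```

```text
time: 5.0
position: [0.5683, 0.1632, 0.0464]
orientation: [-0.0, -0.138, 0.99, -0.0]
contact_force: [-0.0, 0.7, -1.5]
gripper_width: 0.0318
time: 5.4
position: [0.5686, 0.1625, 0.0466]
orientation: [0.0, -0.137, 0.991, 0.0]
contact_force: [0.4, 0.0, -0.3]
gripper_width: 0.06
time: 5.8
position: [0.5717, 0.1633, 0.1319]
orientation: [0.005, -0.137, 0.991, 0.001]
contact_force: [1.4, 0.4, -0.4]
gripper_width: 0.0598
[0.4014, 0.8782, 0.0556, 0.0002, 0.0058, 0.0639]
```

```bash
python3 -m pendant '[0.1,0.2,0,0,0,0.02, 0.2,0.4,0.02,0,0,0.04, 0.3,0.63,0.03,0,0,0.06, 0.4,0.83,0.04,0,0,0.064, 0.4,0.878,0.05,0,0,0.064]' && python3 -m pendant '[0,0,0,0,0,0,0,0,0,0,0,0,0,0,0,0,0,0]'; python3 - <<'E'
from h import *
print(go(.4469,.3106,.043,100)); p=optics.camera_params('wrist'); im=optics.capture('wrist'); cv2.imwrite('pics/w4.png',im)
for X in [(.4469,.3106,.063),(.568,.163,.053),(.568,.163,.017)]: print(proj(p,X,True))
E
```

```text
time: 6.3
position: [0.4403, 0.3118, 0.1162]
orientation: [-0.001, -0.089, 0.996, -0.0]
contact_force: [0.6, -0.4, -0.0]
gripper_width: 0.0599
time: 6.6
position: [0.4447, 0.3089, 0.1164]
orientation: [0.0, -0.086, 0.996, -0.0]
contact_force: [0.5, 0.7, -0.4]
gripper_width: 0.0598
[-0.0122, 0.0065, 0.3672, -0.0, 0.0002, -0.0009]
(np.float64(281.7320056776386), np.float64(249.6062508790038))
(np.float64(86.71592908650788), np.float64(337.83571651907886))
(np.float64(103.7295314936355), np.float64(314.5802448481336))
```

View pics/w4.png

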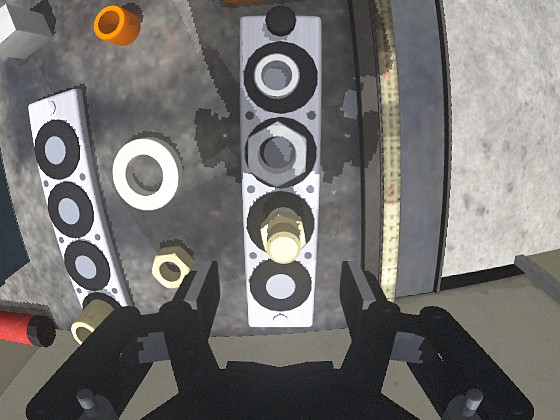

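```bash
python3 -m pendant '[-0.012,0.01,0.15,0,0,0, -0.012,0.01,0.3,0,0,0, -0.012,0.01,0.365,0,0,0, -0.012,0.01,0.365,0,0,0]' && python3 -m pendant '[0,0,0,0,0,0,0,0,0,0,0,0,0,0,0,0,0,0,0,0,0,0,0,0,0,0,0,0,0,0]' -1 50 && python3 -m pendant '[0,0,0,0,0,0,0,0,0,0,0,0]' && python3 -m pendant '[0,0,-0.05,0,0,0, 0,0,-0.2,0,0,0, 0,0,-0.35,0,0,0, 0,0,-0.35,0,0,0]'; python3 -c "
from h import *
print(go(.518,.1495,.12,105.8))"
```

```text
time: 7.05
position: [0.4452, 0.3107, 0.0417]
orientation: [-0.002, -0.086, 0.996, -0.001]
contact_force: [-0.1, -0.5, 0.5]
gripper_width: 0.0601
time: 7.55
position: [0.4466, 0.3125, 0.0447]
orientation: [0.001, -0.087, 0.996, 0.0]
contact_force: [0.3, -2.7, 6.0]
gripper_width: 0.0301
time: 7.75
position: [0.4466, 0.3125, 0.0447]
orientation: [0.001, -0.087, 0.996, 0.0]
contact_force: [0.6, -2.2, 6.7]
gripper_width: 0.0295
time: 8.15
position: [0.4478, 0.3137, 0.1175]
orientation: [0.003, -0.087, 0.996, 0.002]
contact_force: [0.8, 0.6, -0.9]
gripper_width: 0.0298
[-0.2029, -0.8696, -0.0135, 0.0017, 0.0043, -0.0644]
```

```bash
python3 -m pendant '[-0.04,-0.16,0,0,0,0, -0.09,-0.36,0,0,0,-0.02, -0.14,-0.58,0,0,0,-0.04, -0.18,-0.77,0,0,0,-0.06, -0.203,-0.87,0,0,0,-0.064]' && python3 -m pendant '[0,0,0,0,0,0,0,0,0,0,0,0,0,0,0,0,0,0]'; python3 -c "
from h import *
print(go(.518,.1495,.0447,105.8)); im=np.hstack([optics.capture('wrist')[150:350,180:400],optics.capture('scene')[150:350,180:400]]); cv2.imwrite('pics/w5.png',cv2.resize(im,None,fx=1.8,fy=1.8))"
```

```text
time: 8.65
position: [0.5164, 0.1454, 0.1133]
orientation: [-0.0, -0.137, 0.991, -0.0]
contact_force: [0.4, 1.5, -0.9]
gripper_width: 0.0301
time: 8.95
position: [0.5154, 0.1486, 0.1132]
orientation: [-0.0, -0.137, 0.991, 0.0]
contact_force: [-0.6, 0.1, -0.6]
gripper_width: 0.0298
[-0.0138, 0.0008, 0.3424, 0.0001, -0.0003, -0.0001]
```

View pics/w5.png

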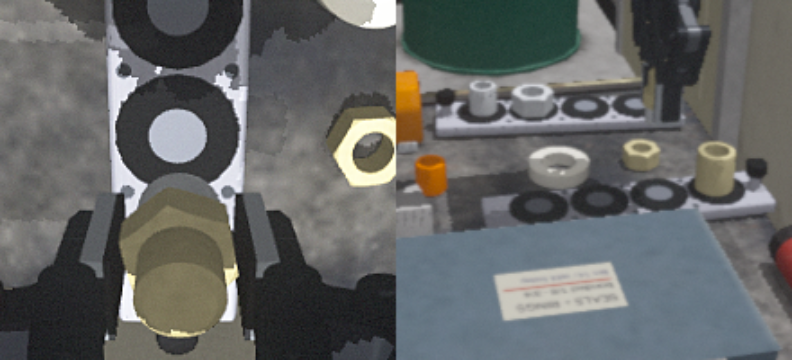

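```bash
python3 -m pendant '[-0.014,0,0.15,0,0,0, -0.014,0,0.28,0,0,0, -0.014,0,0.335,0,0,0, -0.014,0,0.34,0,0,0, -0.014,0,0.34,0,0,0]' && python3 -m pendant '[0,0,0,0,0,0,0,0,0,0,0,0,0,0,0,0,0,0,0,0,0,0,0,0]' 0.4 && python3 -m pendant '[0,0,-0.05,0,0,0, 0,0,-0.2,0,0,0, 0,0,-0.4,0,0,0, 0,0,-0.4,0,0,0]'; python3 -c "
from h import *
print(go(.3976,.2995,.12,99.5))"
```

```text
time: 9.55
position: [0.5186, 0.1491, 0.0455]
orientation: [-0.0, -0.137, 0.991, -0.0]
contact_force: [0.7, -0.5, -1.4]
gripper_width: 0.03
time: 9.95
position: [0.5189, 0.1486, 0.0458]
orientation: [0.0, -0.137, 0.991, 0.0]
contact_force: [-0.8, 0.7, -0.1]
gripper_width: 0.06
time: 10.35
position: [0.5217, 0.1494, 0.1304]
orientation: [0.004, -0.137, 0.991, 0.001]
contact_force: [0.2, 1.0, 0.5]
gripper_width: 0.0599
[0.394, 0.8909, 0.0484, 0.0002, 0.0055, 0.0695]
```

```bash
python3 -m pendant '[0.09,0.2,0,0,0,0.02, 0.18,0.42,0.02,0,0,0.04, 0.28,0.64,0.03,0,0,0.06, 0.37,0.84,0.04,0,0,0.069, 0.388,0.89,0.04,0,0,0.069]' 0.5 && python3 -m pendant '[0,0,0,0,0,0,0,0,0,0,0,0,0,0,0,0,0,0]'; python3 - <<'E'
from h import *
print(go(.3976,.2995,.042,99.5)); p=optics.camera_params('wrist'); im=optics.capture('wrist'); cv2.imwrite('pics/w6.png',im)
for X in [(.3976,.2995,.039),(.518,.1495,.063),(.568,.163,.053)]: print(proj(p,X,True))
E
```

```text
time: 10.85
position: [0.3928, 0.3008, 0.1172]
orientation: [-0.001, -0.085, 0.996, -0.0]
contact_force: [-0.3, -0.9, -0.8]
gripper_width: 0.0639
time: 11.15
position: [0.3966, 0.298, 0.1174]
orientation: [0.0, -0.083, 0.997, 0.0]
contact_force: [-0.2, -1.1, -1.0]
gripper_width: 0.0644
[-0.006, 0.0065, 0.3772, 0.0, 0.0003, -0.0003]
(np.float64(281.4528848278644), np.float64(231.82843225037934))
(np.float64(80.32775348725775), np.float64(343.06964221537396))
(np.float64(106.90108895166443), np.float64(377.9532966856948))
```

View pics/w6.png

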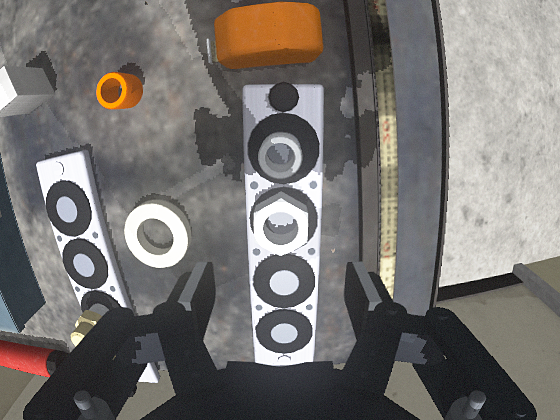

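```bash
python3 - <<'E'
from h import *
im=cv2.imread('pics/w6.png')[170:270,230:330]
im=np.clip(im.astype(float)**.6*8,0,255).astype(np.uint8)
cv2.imwrite('pics/c3.png',cv2.resize(im,None,fx=5,fy=5,interpolation=cv2.INTER_CUBIC))
E
```

```text
(no output)
```

View pics/c3.png

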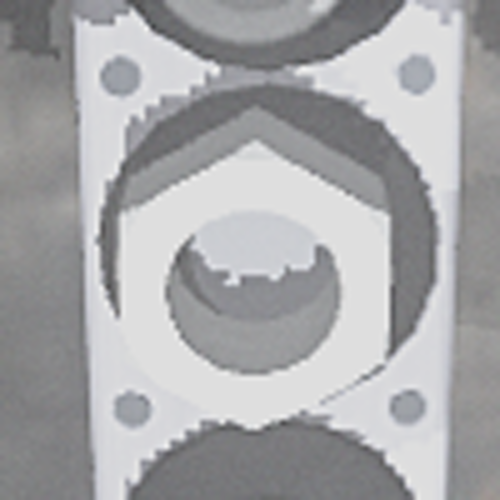

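```bash
python3 -m pendant '[0.009,0.007,0.15,0,0,0, 0.009,0.007,0.3,0,0,0, 0.009,0.007,0.37,0,0,0, 0.009,0.007,0.372,0,0,0]' && python3 -m pendant '[0,0,0,0,0,0,0,0,0,0,0,0,0,0,0,0,0,0,0,0,0,0,0,0,0,0,0,0,0,0]' -1 50 && python3 -m pendant '[0,0,0,0,0,0,0,0,0,0,0,0]' && python3 -m pendant '[0,0,-0.05,0,0,0, 0,0,-0.2,0,0,0, 0,0,-0.38,0,0,0, 0,0,-0.38,0,0,0]'; python3 -c "
from h import *
print(go(.4688,.1348,.12,105.8))"
```

```text
time: 11.6
position: [0.3932, 0.2986, 0.0413]
orientation: [-0.002, -0.083, 0.997, -0.001]
contact_force: [-0.5, 0.3, -0.7]
gripper_width: 0.0643
time: 12.1
position: [0.3944, 0.3003, 0.0442]
orientation: [0.001, -0.083, 0.997, 0.001]
contact_force: [0.3, -2.5, 8.1]
gripper_width: 0.0348
time: 12.3
position: [0.3945, 0.3003, 0.0442]
orientation: [0.001, -0.083, 0.997, 0.001]
contact_force: [-0.5, -2.1, 7.0]
gripper_width: 0.0347
time: 12.7
position: [0.3958, 0.3016, 0.1234]
orientation: [0.003, -0.083, 0.997, 0.002]
contact_force: [0.4, 0.6, -1.1]
gripper_width: 0.0349
[-0.2215, -0.8833, 0.0152, 0.002, 0.0046, -0.0694]
```

```bash
python3 -m pendant '[-0.04,-0.16,0,0,0,0, -0.09,-0.36,0,0,0,-0.02, -0.14,-0.58,0,0,0,-0.04, -0.19,-0.78,0,0,0,-0.06, -0.221,-0.883,0,0,0,-0.069]' && python3 -m pendant '[0,0,0,0,0,0,0,0,0,0,0,0,0,0,0,0,0,0]'; python3 -c "
from h import *
print(go(.4688,.1348,.046,105.8))"
```

```text
time: 13.2
position: [0.467, 0.1307, 0.119]
orientation: [0.0, -0.137, 0.991, -0.0]
contact_force: [-0.4, -0.1, -1.0]
gripper_width: 0.0347
time: 13.5
position: [0.4659, 0.1338, 0.1188]
orientation: [-0.0, -0.137, 0.991, 0.0]
contact_force: [0.8, 0.0, -0.4]
gripper_width: 0.0349
[-0.0154, 0.0008, 0.3642, 0.0001, -0.0003, -0.0001]
```

```bash
python3 -m pendant '[-0.015,0,0.15,0,0,0, -0.015,0,0.3,0,0,0, -0.015,0,0.36,0,0,0, -0.015,0,0.366,0,0,0, -0.015,0,0.366,0,0,0]' && python3 -m pendant '[0,0,0,0,0,0,0,0,0,0,0,0,0,0,0,0,0,0,0,0,0,0,0,0]' 0.5 && python3 -m pendant '[0,0,-0.05,0,0,0, 0,0,-0.2,0,0,0, 0,0,-0.4,0,0,0, 0,0,-0.4,0,0,0]'; python3 -c "
from h import *
print(go(.3487,.2905,.12,100))"
```

```text
time: 14.0
position: [0.4691, 0.1345, 0.0457]
orientation: [-0.0, -0.138, 0.99, -0.0]
contact_force: [0.4, 0.3, -0.8]
gripper_width: 0.0349
time: 14.4
position: [0.4697, 0.134, 0.0462]
orientation: [0.0, -0.137, 0.991, 0.0]
contact_force: [0.4, 1.1, -0.5]
gripper_width: 0.0638
time: 14.8
position: [0.4723, 0.1346, 0.1304]
orientation: [0.004, -0.137, 0.991, 0.0]
contact_force: [0.1, 0.6, -0.2]
gripper_width: 0.0639
[0.3836, 0.9179, 0.0488, 0.0002, 0.0053, 0.0639]
```

```bash
python3 -m pendant '[0.09,0.2,0,0,0,0.02, 0.18,0.42,0.02,0,0,0.04, 0.28,0.64,0.03,0,0,0.06, 0.36,0.85,0.04,0,0,0.064, 0.378,0.917,0.04,0,0,0.064]' 0.4 && python3 -m pendant '[0,0,0,0,0,0,0,0,0,0,0,0,0,0,0,0,0,0]'; python3 - <<'E'
from h import *
print(go(.3487,.2905,.042,100)); p=optics.camera_params('wrist'); im=optics.capture('wrist'); cv2.imwrite('pics/w7.png',im)
print(proj(p,(.3487,.2905,.045),True))
im=np.clip(im.astype(float)**.6*8,0,255).astype(np.uint8)[0:300,130:430]
cv2.imwrite('pics/c4.png',cv2.resize(im,None,fx=2,fy=2,interpolation=cv2.INTER_CUBIC))
E
```

```text
time: 15.3
position: [0.3443, 0.2918, 0.1177]
orientation: [-0.0, -0.088, 0.996, -0.0]
contact_force: [0.1, 0.1, -0.3]
gripper_width: 0.0597
time: 15.6
position: [0.3473, 0.2892, 0.1178]
orientation: [0.0, -0.087, 0.996, -0.0]
contact_force: [0.8, 0.1, 0.2]
gripper_width: 0.0596
[-0.0079, 0.0054, 0.3789, -0.0001, 0.0, -0.0007]
(np.float64(281.1409169128097), np.float64(235.63802842745594))
```

View pics/c4.png

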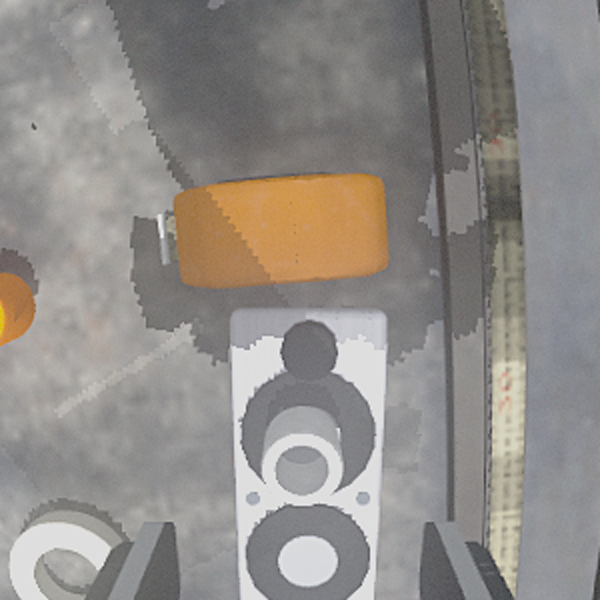

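```bash
python3 -m pendant '[0,0.006,0.15,0,0,0, 0,0.006,0.3,0,0,0, 0,0.006,0.37,0,0,0, 0,0.006,0.374,0,0,0]' && python3 -m pendant '[0,0,0,0,0,0,0,0,0,0,0,0,0,0,0,0,0,0,0,0,0,0,0,0,0,0,0,0,0,0]' -1 50 && python3 -m pendant '[0,0,0,0,0,0,0,0,0,0,0,0]' && python3 -m pendant '[0,0,-0.05,0,0,0, 0,0,-0.2,0,0,0, 0,0,-0.38,0,0,0, 0,0,-0.38,0,0,0]'; python3 -c "
from h import *
print(go(.4187,.1205,.12,105.8))"
```

```text
time: 16.05
position: [0.3462, 0.2895, 0.0413]
orientation: [-0.002, -0.086, 0.996, -0.001]
contact_force: [-0.3, 0.3, 0.3]
gripper_width: 0.0601
time: 16.55
position: [0.3473, 0.2913, 0.044]
orientation: [0.001, -0.087, 0.996, 0.0]
contact_force: [1.5, -4.0, 7.1]
gripper_width: 0.0248
time: 16.75
position: [0.3473, 0.2913, 0.0439]
orientation: [0.001, -0.087, 0.996, 0.0]
contact_force: [1.5, -3.9, 7.7]
gripper_width: 0.0255
time: 17.15
position: [0.3486, 0.2928, 0.1231]
orientation: [0.003, -0.087, 0.996, 0.002]
contact_force: [0.2, 0.3, -0.7]
gripper_width: 0.0253
[-0.1955, -0.9096, 0.0133, 0.0022, 0.0044, -0.0644]
```

```bash
python3 -m pendant '[-0.04,-0.16,0,0,0,0, -0.08,-0.37,0,0,0,-0.02, -0.13,-0.6,0,0,0,-0.04, -0.17,-0.82,0,0,0,-0.06, -0.195,-0.91,0,0,0,-0.064]' && python3 -m pendant '[0,0,0,0,0,0,0,0,0,0,0,0,0,0,0,0,0,0]'; python3 -c "
from h import *
print(go(.4187,.1205,.0455,105.8))"
```

```text
time: 17.65
position: [0.417, 0.1159, 0.119]
orientation: [-0.0, -0.136, 0.991, -0.0]
contact_force: [-0.3, 0.7, -1.1]
gripper_width: 0.025
time: 17.95
position: [0.4161, 0.1194, 0.1189]
orientation: [-0.0, -0.137, 0.991, 0.0]
contact_force: [-0.7, -0.5, -1.1]
gripper_width: 0.025
[-0.014, 0.002, 0.3669, 0.0001, -0.0002, 0.0]
```

```bash
python3 -m pendant '[-0.014,0.002,0.15,0,0,0, -0.014,0.002,0.3,0,0,0, -0.014,0.002,0.36,0,0,0, -0.014,0.002,0.367,0,0,0, -0.014,0.002,0.367,0,0,0]' && python3 -m pendant '[0,0,0,0,0,0,0,0,0,0,0,0,0,0,0,0,0,0,0,0,0,0,0,0]' 0.4 && python3 -m pendant '[0,0,-0.05,0,0,0, 0,0,-0.2,0,0,0, 0,0,-0.4,0,0,0, 0,0,-0.6,0,0,0, 0,0,-0.8,0,0,0]' && python3 -m pendant '[0,0,-0.2,0,0,0, -0.2,0,-0.4,0,0,0, -0.4,0,-0.48,0,0,0, -0.6,0.1,-0.48,0,0,0,-0.6,0.2,-0.48,0,0,0]'; python3 -m pendant '[0,0,0,0,0,0,0,0,0,0,0,0,0,0,0,0,0,0]'
python3 - <<'E'
from h import *
p=optics.camera_params('wrist'); im=optics.capture('wrist'); cv2.imwrite('pics/w8.png',im); np.save('w8.npy',p,allow_pickle=True)
for X in [(.4187,.1205,.045),(.4688,.1348,.039),(.518,.1495,.063),(.568,.163,.053)]: print(np.round(proj(p,X,True),1))
im=np.clip(im.astype(float)**.6*8,0,255).astype(np.uint8)
u,v=map(int,proj(p,(.4935,.142,.03),True)); print(u,v); u0=max(u-100,0); v0=max(v-100,0); print(u0,v0)
a=cv2.resize(im[v0:v0+200,u0:u0+200],(600,600),interpolation=cv2.INTER_CUBIC); cv2.imwrite('pics/c5.png',a)
E
```

```text
time: 18.45
position: [0.419, 0.1203, 0.0457]
orientation: [-0.0, -0.138, 0.99, -0.0]
contact_force: [0.3, -0.0, -0.2]
gripper_width: 0.0251
time: 18.85
position: [0.4196, 0.1198, 0.046]
orientation: [0.001, -0.137, 0.991, 0.0]
contact_force: [0.4, -0.2, 0.1]
gripper_width: 0.0596
time: 19.35
position: [0.4187, 0.1196, 0.2077]
orientation: [0.0, -0.137, 0.991, 0.0]
contact_force: [0.4, 0.1, -0.1]
gripper_width: 0.06
time: 19.85
position: [0.528, 0.1923, 0.3035]
orientation: [0.003, -0.136, 0.991, 0.001]
contact_force: [-0.0, 0.1, -0.4]
gripper_width: 0.0598
time: 20.15
position: [0.5232, 0.19, 0.3017]
orientation: [-0.0, -0.137, 0.991, -0.0]
contact_force: [0.4, -0.1, -0.0]
gripper_width: 0.0599
[245.6  73. ]
[246.6 117.4]
[246.  163.8]
[247.5 205.2]
247 138
147 38
```

View pics/c5.png

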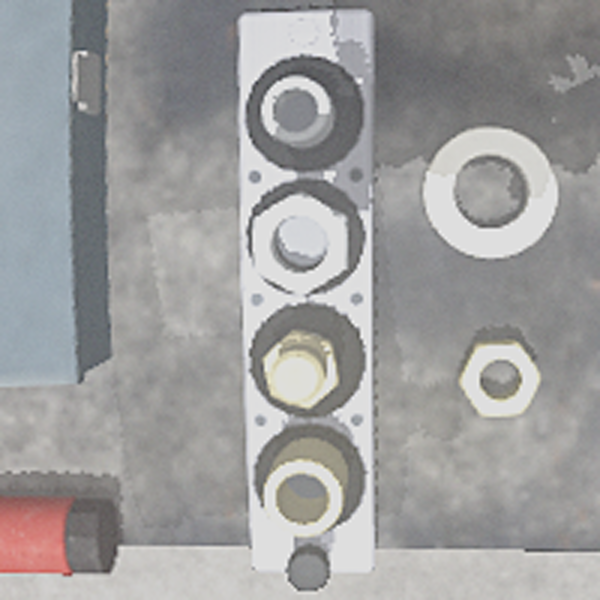

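The check view shows all four fittings upright on the assembly seats. Their top centres are at (246,75), (247,119), (246,165) and (248,204), each within about 2 px (≈2 mm) of the seat middles. I'm handing the job in.

```bash
python3 -c "
from station import env
print(env.finish_job())"
```

```text
the job is handed in; nothing more can be done
None
```

All four fittings are on the assembly rack in reverse order, and the job is handed in at about 20 s on the robot clock. Starting from the end without the knob, the seats now hold the small sleeve, union nut, adapter and large sleeve.

- **Last check:** the final close wrist view, taken after release with the arm clear, showed every fitting upright. Each was within about 2 mm of its seat's middle, against the 12 mm allowed. I left the orange look-alike alone.
- **Oddities:**
  - The first estimate of the nut's position was about 3 mm off along the row; I corrected it from a close look before gripping.
  - The adapter's grip read about 30 mm against 27 mm across its flats, so it was held somewhat turned on its hexagon. The final view still shows it upright and centred.
  - Forces reported at the end of each move stayed below 10 N.

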